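# Hang the vapour monitor on the support ring by its snap hook

### The job

Hang the portable vapour monitor on the steel support ring of the bench lattice by the snap hook on its top: press the sprung gate open against the front of the ring, let it snap shut behind the ring wire, and leave the monitor hanging freely and at rest from the front of the ring. Go gently, because the ring arm must not be strained and the gate has a stop, and leave the other things on the bench where they are.

Things in the scene. Friction and masses are not known exactly. Their poses are not given: they have to be found in the camera images.
- monitor: Light grey plastic vapour monitor with black rubber bands, upright on the bench, 0.28 to 0.45 kg. Box 50 (x) x 80 (y) x 115 mm tall; origin: centre of underside, z up, +x the hook's gate side, display on -x. A rigid steel snap hook, 52 wide (x), 10 thick (y), 95 mm tall, stands on top in the x-z plane. The centre of mass is under the bow's middle.
- spine (a point): Point on the hook's spine, an upright bar 9 (x) by 10 mm (y) at x = -21.5 mm of the monitor, from 123 to 183 mm above its underside; this point is at 167 mm. Good place to pinch from above, fingers closing along the monitor's y. Axes as the monitor's.
- bow (a point): Inner top of the hook's round bow (9 mm bar), 200 mm above the monitor's underside, midway between spine and gate; the ring wire lies here when the monitor hangs. The hook's top is at 209 mm. Clear inside width between spine and nose 34 mm. Axes as the monitor's.
- nose (a point): Tip of the nose in which the bow ends on the gate side (9 mm round bar, x = +21.5 mm, 178.5 mm above the monitor's underside); the closed gate meets it from below. Axes as the monitor's.
- mouth (a point): Point on the axis of the closed gate (8 mm round bar at x = +21.5 mm, 127 to 178 mm above the underside), 168 mm above the underside and 10.5 mm below the nose: the height at which to bring the ring wire against the gate. Axes as the monitor's.
- gate (a joint): Gate angle (rad): 0 shut, grows as it is pushed inward (to the monitor's -x); pin 131 mm above the underside; hard stop at 0.54. Pushed by the wire at mouth it gives at 3 to 4 N, 5 to 6 N near the stop. From touch to stop the hook travels 21 mm; the wire is past the nose after 16.5 mm. Only in between can the hook be lowered: the wire slides up off the gate, which snaps shut below it.
- stand: Fixed bench lattice: two 12 mm upright steel rods 323 mm tall on flat feet, at y = -21 and +200 mm, with cross rods. Origin on the bench under clamp; -x points along the ring arm towards the robot; feet 10 mm high from x = -80 to +120 mm. It carries clamp and ring. The monitor must never push or pull on it with more than 20 N.
- clamp (a point): Point on the ring arm's axis inside the aluminium clamp block (28 x 46 x 28 mm), above the stand's origin, 245 to 285 mm over the bench; axes as the stand's. Through the block runs a level 10 mm rod along -x that ends in the support ring; clamped tight.
- ring_rod (a point): Point 50 mm along -x from clamp, on the rod's axis. Beyond it, at the same height, lies the level ring: 8 mm wire, 76 mm outside, 60 mm inside diameter. How far the rod was slid out is not reported: the axis of the ring's front wire is 75 to 135 mm farther along -x than this point (125 to 185 from clamp), to be found by touch or seen.
- bottle: Bystander: white plastic bottle, 64 mm diameter, 165 mm tall; origin centre of underside. Leave it alone.
- tape: Bystander: roll of tape lying flat, 100 mm diameter, 25 mm high; origin centre of underside. Leave it alone.
- mallet: Bystander: wooden mallet lying along its x, 260 mm long. Leave it alone.

How it is judged (in metres and radians):
On the way:
1. the gate is pressed open against the ring (more than 0.35 rad, with the monitor touching the ring) (value of joint gate above 0.35 rad and contact force between monitor and stand above 1 N), for 0.1 s.
At the end, for the whole second after the job is handed in: Released and at rest (under 40 mm/s), the monitor hangs upright (within 0.2 rad) by its bow from the front of the ring: bow's inner top 4 mm above the wire's axis, -8/+10 mm, and within 28 mm sideways of the ring's centre line; gate shut (under 0.08 rad), its weight on the ring (x of bow in the frame of clamp between -0.198 and -0.105 m and y of bow in the frame of clamp between -0.028 and 0.028 m and z of bow in the frame of clamp between -0.004 and 0.014 m and value of joint gate below 0.08 rad and angle between monitor's own z axis and vertical below 0.2 rad and contact force between monitor and stand above 1.5 N and linear speed of monitor below 0.04 m/s); the robot touches nothing.
It fails at once if the monitor (with its hook) pushes or pulls the ring and stand with more than 20 N (contact force between monitor and stand above 20 N).
It fails at once if a bystander (bottle, tape or mallet) is moved by more than 20 mm (distance of any of bottle, tape, mallet from where it was at the start of the episode above 0.02 m).
It also fails if it takes over 61 s, if anything falls off the work surface, if the arm or the gripper's body presses on something with over 40 N, if the wrist force passes 120 N, or if a joint passes its speed limit or range.

### The arm

A 6-joint arm with a two-finger parallel gripper is mounted at the origin on the work surface. World frame = base frame: x ahead of the robot, y to its left, z up, the work surface at z = 0. Lengths are in mm, angles in rad, forces in N, time in s.
With the tool pointing down it reaches from about 400 to 925 mm from the base axis. Payload 12.5 kg.
Tool frame: the origin (TCP) lies midway between the tips of the shut fingers; the grasp point (between the pads) lies 19 mm behind it; z points along the fingers, y is the line along which they close (so a half turn about z gives the same grasp; the last joint's range is limited). The gripper opens to 95 mm and grips with 3 to 60 N. Pads are 20 mm wide; open, the fingers measure 119 mm over their backs; the gripper's body (75 mm by 180 mm) begins 59 mm behind the grasp point.
Start: joints at [1.188, 0.491, 1.559, -0, 1.092, -0.106], TCP at [170.782, 601.232, 214.661] pointing down, gripper open.
Joint ranges: [-3.1, 3.1], [-0.84, 2.19], [0.05, 2.79], [-1.13, 4.28], [0.06, 2.93], [-2.69, 2.69]. Speed limits (rad/s): [2.22, 2.22, 2.79, 3.14, 3.14, 3.14].

### API

Orientations are given as [roll, pitch, yaw] about the fixed x, y, z axes, in that order (R = Rz(yaw) Ry(pitch) Rx(roll)).
In Python, from cell import state, read_camera, job_done gives the robot as it stands.
- The arm moves only by the tool carry_out, never from a script. Its argument "moves" is a list of rows, each an object with "slide": the shift along the tool's x, y, z as a fraction of full scale, a list of three; "spin": the turn about the tool's z as a fraction of full scale. A call has 1 to 12 rows; each row shifts and turns the commanded pose from where the row before left it, along the tool's axes as they then stand; what a row does not reach is not made up. Full scale, the value 1, is 0.4 m for a shift and 30 degrees for a turn. A row lasts 1/12 s, in which the tool goes at most 41.7 mm and 7.16 degrees, less where a joint would pass 70% of its speed; a pose out of reach is approached as far as the arm can. A call with a number of a shift or a turn outside -1 to 1 is refused whole. A call with a gripper value outside its range is refused whole. "hand" is the closure, from 0 (fully open) to 1 (shut), set as the call begins (left out, the last holds). The fingers move at their own pace and stop on an object; the grip force is fixed at half the most. Time passes only in rows, so rows that do not move let the fingers close. It gives the time, the measured TCP pose, the force, the opening and the grip force at its end, in the units of the state.
- state(): the state, without advancing time (a new reading comes with each control period).
- read_camera(name): name is "scene" or "top"; returns a dict with "color" (400x640x3 uint8, red, green, blue), "K" (3x3 intrinsics, pixels), "R" (3x3) and "t" (3): a world point X has camera coordinates R X + t. Camera axes: x right, y down, z forward; pixel columns grow to the right and rows downward; lengths in mm; the calibration is good to about 2 mm. A picture is of the moment at which its call begins. There is no depth.
- job_done(): hands the job in; it is judged then, once.
The state is a dict: "t": time; "joints": joint angles; "qvel": joint speeds; "tau": joint torques, N m; "eef_pos": TCP position; "tcp_rot": TCP orientation; "ft_force": force on the tool from outside, world axes, zero at the start; "moment": the same for the moment, N m; "opening": opening from 0.0 (shut) to 1.0 (fully open); "grip_force": force on a finger pad.
Only numpy, scipy, OpenCV 4.12 (cv2) and the standard library are available. Lean on these libraries where they do the work, as an engineer would, in place of code of your own. Each camera call takes 0.05 s, during which the arm holds its last target. There are 200 camera calls.

## Working session

There is one attempt and no reset: what is moved stays moved. The work goes in short steps, Python scripts to look and compute and a tool call to move; the robot and the scene stay as the last step left them, time stands still between calls to the robot, and variables do not carry over. Pictures are saved under pics/ and viewed, at most 10 in all, crops included, and the job is handed in when it is done.

Besides the shell and the picture viewer there is one more tool, called by a JSON object that holds its "name" and its "arguments". carry_out: Moves the arm, as the interface text tells. Shift numbers are shares of 0.4 m and turn numbers shares of 30 degrees, none past 1 either way. Its arguments: {"type":"object","properties":{"moves":{"type":"array"},"hand":{"type":"number"}},"required":["moves"]}

```bash
mkdir -p pics; ls; python3 - <<'E'
from cell import state, read_camera
import cv2
for n in("scene","top"):
    c=read_camera(n); cv2.imwrite(f"pics/{n}0.png",c["color"][:,:,::-1]); print(n,c["K"].tolist(),c["R"].round(4).tolist(),c["t"].round(1).tolist())
print(state())
E
```

```text
pics
scene [[391.44569707747684, 0.0, 323.3914634357643], [0.0, 391.44569707747684, 192.68443150898537], [0.0, 0.0, 1.0]] [[0.5995, 0.8001, 0.0213], [0.559, -0.3995, -0.7266], [-0.5728, 0.4475, -0.6868]] [-380.5, -211.8, 1416.2]
top [[486.53576838403603, 0.0, 322.59855284226694], [0.0, 486.53576838403603, 195.89265719871713], [0.0, 0.0, 1.0]] [[-0.0055, -0.9999, 0.0093], [-0.9854, 0.0038, -0.1704], [0.1703, -0.0101, -0.9853]] [17.7, 585.9, 1285.9]
{'t': 0.1, 'joints': array([ 1.18840951e+00,  4.91472119e-01,  1.55938090e+00, -1.29387270e-05,
        1.09165287e+00, -1.05624621e-01]), 'qvel': array([-1.95212363e-03, -2.97766042e-03, -4.98030271e-05,  1.24918660e-03,
        1.98744734e-04, -4.91374867e-04]), 'tau': array([ 1.57836126e-03, -6.13628697e+01, -2.58608490e+01,  6.93543465e-02,
        4.70585749e-02, -2.27899125e-05]), 'eef_pos': array([170.69782791, 601.03116293, 214.1396678 ]), 'tcp_rot': array([-3.14068329e+00, -8.48689765e-05,  2.86483639e+00]), 'ft_force': array([-0.14099752,  0.18381493, -0.15849218]), 'moment': array([-0.00825925, -0.03615676, -0.02628589]), 'grip_force': 0.0, 'opening': 0.9989008606424123}
```

View pics/scene0.png

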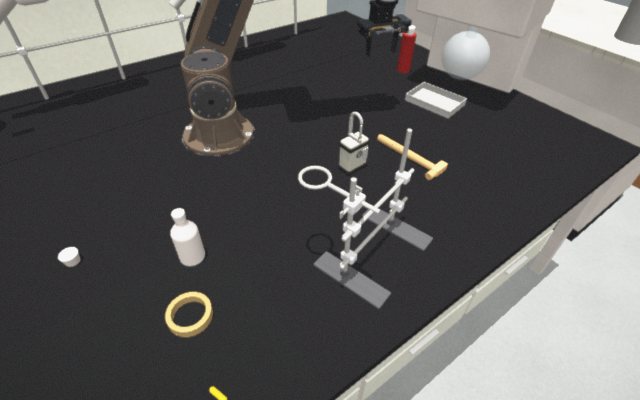

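View pics/top0.png

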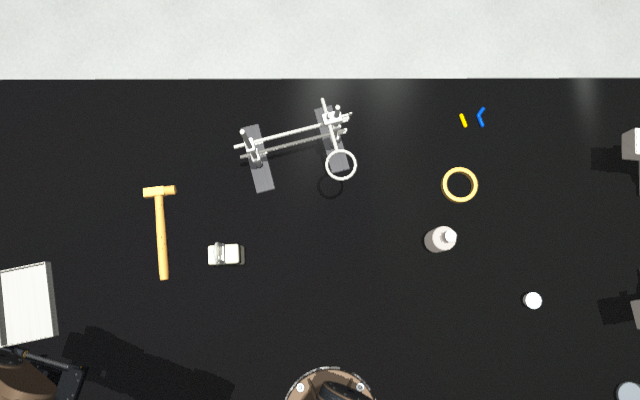

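The scene view has the ring at about (315,177), the monitor at (354,150) and the stand around (350,200). The top view has the ring at (341,165), the monitor at (226,254) and the clamp near (333,118). I'll enlarge these areas.

```bash
python3 - <<'E'
import cv2,numpy as np
s=cv2.imread("pics/scene0.png");t=cv2.imread("pics/top0.png")
def c(im,x,y,w,h,W,H): return cv2.resize(im[y:y+h,x:x+w],(W,H),interpolation=cv2.INTER_CUBIC)
a=np.hstack([c(s,330,105,50,75,200,300),c(s,290,150,150,75,600,300)])
b=np.hstack([c(t,200,235,50,50,300,300),c(t,300,90,83,50,500,300)])
cv2.imwrite("pics/crop1.png",np.vstack([a,b]))
E
```

```text
(no output)
```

View pics/crop1.png

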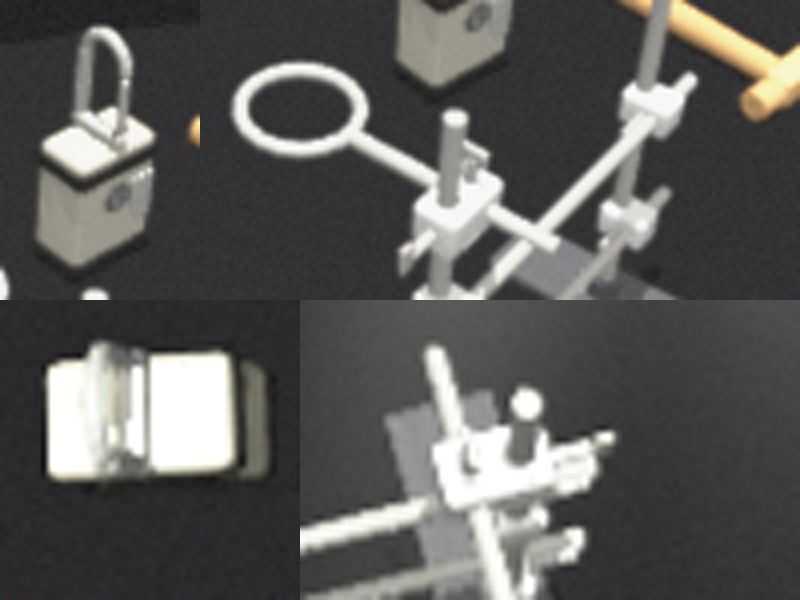

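```bash
cat > h.py <<'E'
import cv2,numpy as np
from cell import read_camera,state
cams={}
def cam(n):
    if n not in cams: cams[n]=read_camera(n)
    return cams[n]
def ray(n,p):
    c=cam(n); d=c["R"].T@np.linalg.solve(c["K"],[p[0],p[1],1.]); return -c["R"].T@c["t"],d/np.linalg.norm(d)
def plane(n,p,z):
    o,d=ray(n,p); return o+d*(z-o[2])/d[2]
def tri(ps,pt):
    A=[];b=[]
    for n,p in(("scene",ps),("top",pt)):
        o,d=ray(n,p);M=np.eye(3)-np.outer(d,d);A.append(M);b.append(M@o)
    X=np.linalg.lstsq(np.vstack(A),np.hstack(b),rcond=None)[0]
    return X,[np.linalg.norm(a@X-c).round(1) for a,c in zip(A,b)]
def proj(n,X):
    c=cam(n);v=c["K"]@(c["R"]@np.array(X,float)+c["t"]);return v[:2]/v[2]
def blob(n,box,lo=110,dy=0):
    g=cam(n)["color"].min(2);x,y,w,h=box
    m=(g[y:y+h,x:x+w]>lo).astype(np.uint8);return m,(x,y)
E
python3 - <<'E'
from h import *
print("cams",[(-cam(n)["R"].T@cam(n)["t"]).round() for n in("scene","top")])
# ring hole contours
def hole(n,box):
    m,o=blob(n,box)
    cs,hi=cv2.findContours(m,cv2.RETR_CCOMP,cv2.CHAIN_APPROX_NONE)
    k=[c for c,h in zip(cs,hi[0]) if h[3]>=0 and len(c)>30]; c=max(k,key=len)
    e=cv2.fitEllipse(c); return np.array(e[0])+o,e
s,e1=hole("scene",(290,150,60,50)); t,e2=hole("top",(315,135,55,60))
print(s,e1,t,e2); C,r=tri(s,t); print("ring centre",C,r)
# rod back end in top (from crop): clamp direction
rb=np.array([300+135/6.02,90+52/6.]); P=plane("top",rb,C[2]); print("rod rear end",P)
d=P-C; print("yaw deg of stand +x",np.degrees(np.arctan2(d[1],d[0])))
# scene rod rear end
rs=np.array([290+355/4,150+243/4]); print(plane("scene",rs,C[2]))
# monitor top-face in top view at z=115
m,o=blob("top",(195,235,60,45),90)
c=max(cv2.findContours(m,cv2.RETR_EXTERNAL,cv2.CHAIN_APPROX_NONE)[0],key=len)+np.array(o)
print("minrect",cv2.minAreaRect(c))
bx=[plane("top",p,115)for p in cv2.boxPoints(cv2.minAreaRect(c))]; print(np.round(bx,1),np.mean(bx,0))
s=cam("scene")["color"][105:180,330:380,::-1];cv2.imwrite("pics/hook.png",cv2.resize(s[3:40],(800,592),interpolation=cv2.INTER_CUBIC))
E
```

```text
cams [array([1158., -414.,  827.]), array([ 358.,   29., 1367.])]
[314.58456612 176.806427  ] ((24.584566116333008, 26.806427001953125), (16.676971435546875, 26.609479904174805), 90.51301574707031) [343.24604034 166.24374008] ((28.24604034423828, 31.24374008178711), (18.2141170501709, 23.800613403320312), 34.72126388549805)
ring centre [623.88541498 -28.3547907  252.33591156] [np.float64(4.2), np.float64(4.2)]
rod rear end [788.62026164  16.1730886  252.33591156]
yaw deg of stand +x 15.125611013946473
[787.46048319  20.400657   252.33591156]
minrect ((223.0, 253.0), (22.0, 30.0), 90.0)
[[456.  310.1 115. ]
 [455.6 233.3 115. ]
 [399.7 231.9 115. ]
 [400.1 308.1 115. ]] [427.87289367 270.84445349 115.        ]
```

View pics/hook.png

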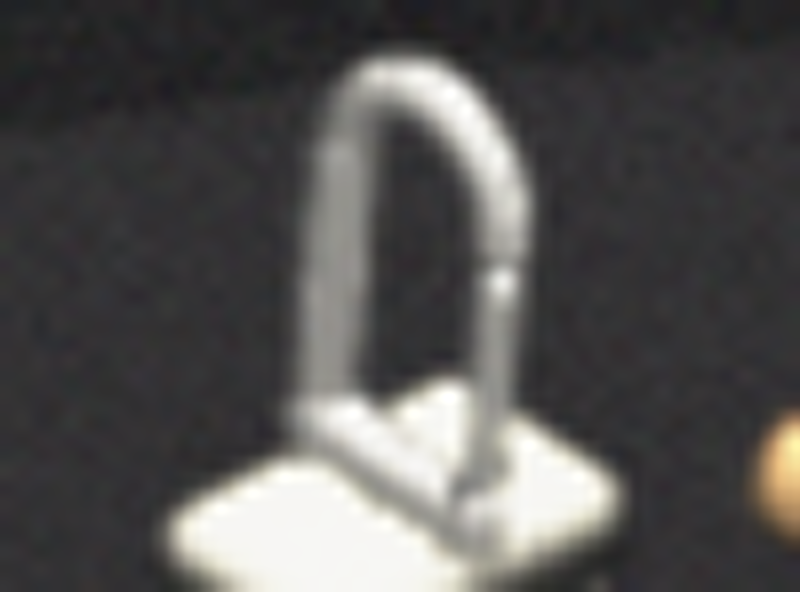

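The gate, with its joint and pin, is the near right bar. It faces the stand (+x), and the spine is on the far side. I'll fit the ring again with a higher threshold and cast the hook points.

```bash
python3 - <<'E'
from h import *
for lo in(140,165,190):
  r=[]
  for n,box in(("scene",(290,150,60,50)),("top",(315,140,55,55))):
    m,o=blob(n,box,lo)
    cs,hi=cv2.findContours(m,cv2.RETR_CCOMP,cv2.CHAIN_APPROX_NONE)
    k=[c for c,h in zip(cs,hi[0]) if h[3]>=0 and len(c)>30]
    if not k: print("no hole",n,lo);break
    e=cv2.fitEllipse(max(k,key=len)); r.append(np.array(e[0])+o); print(lo,n,r[-1].round(1),np.round(e[1],1))
  if len(r)==2: print(tri(*r))
q=lambda x,y:(330+x/16-.5+.03,108+y/16-.5+.03)
for nm,p,z in(("spine base",(330,405),123),("spine top",(345,140),183),("gate tip",(501,280),178),("gate pin",(480,490),129)): print(nm,plane("scene",q(*p),z).round(1))
# top face in scene: corners
m,o=blob("scene",(335,125,40,30),195)
c=max(cv2.findContours(m,cv2.RETR_EXTERNAL,cv2.CHAIN_APPROX_NONE)[0],key=len).reshape(-1,2)+np.array(o)
b=cv2.minAreaRect(np.float32([plane("scene",p,115)[:2] for p in c.astype(float)]));print("scene top face",b)
for lo in (150,200):
  m,o=blob("top",(195,235,60,45),lo)
  c=max(cv2.findContours(m,cv2.RETR_EXTERNAL,cv2.CHAIN_APPROX_NONE)[0],key=len).reshape(-1,2)+np.array(o)
  print("top face",cv2.minAreaRect(np.float32([plane("top",p,115)[:2] for p in c.astype(float)])), c.min(0),c.max(0))
E
```

```text
140 scene [314.6 176.7] [17.2 27.1]
140 top [340.4 164.7] [23.6 25.1]
(array([625.55004626, -24.94146655, 252.65303428]), [np.float64(0.4), np.float64(0.4)])
165 scene [314.6 176.7] [17.7 27.6]
165 top [340.5 164.4] [25.1 26.9]
(array([626.11815384, -25.24351408, 253.22060507]), [np.float64(0.3), np.float64(0.3)])
190 scene [314.8 176.7] [18.2 28.1]
190 top [340.5 164. ] [25.9 26.9]
(array([626.78881172, -25.21918161, 253.72889186]), [np.float64(0.3), np.float64(0.3)])
spine base [401.1 276.5 123. ]
spine top [400.  275.7 183. ]
gate tip [447.4 274.3 178. ]
gate pin [445.8 276.1 129. ]
scene top face ((428.7940368652344, 251.5579376220703), (47.886138916015625, 38.20042419433594), 3.5009515285491943)
top face ((427.45062255859375, 270.7904968261719), (53.25951385498047, 76.50177764892578), 1.9791021347045898) [208 243] [238 264]
top face ((427.6854248046875, 249.21243286132812), (46.444007873535156, 33.06511306762695), 1.6399118900299072) [225 244] [238 262]
```

{"name": "carry_out", "arguments": {"moves": [{"slide":[0,0,-0.015],"spin":-0.1},{"slide":[0,0,-0.015],"spin":-0.1},{"slide":[0,0,-0.015],"spin":-0.1},{"slide":[0,0,-0.015],"spin":-0.1},{"slide":[0,0,-0.015],"spin":-0.1},{"slide":[-0.05,-0.07,0],"spin":0},{"slide":[-0.05,-0.07,0],"spin":0},{"slide":[-0.05,-0.07,0],"spin":0},{"slide":[-0.05,-0.07,0],"spin":0},{"slide":[-0.05,-0.07,0],"spin":0},{"slide":[-0.05,-0.07,0],"spin":0},{"slide":[-0.05,-0.07,0],"spin":0}], "hand": 0}}

```text
t: 1.3
eef_pos: [308.4, 401.7, 244.7]
tcp_rot: [3.141, 0.0, 3.127]
ft_force: [-0.7, 0.5, 0.0]
opening: 0.996
grip_force: 0.0
```

{"name": "carry_out", "arguments": {"moves": [{"slide":[-0.049,-0.064,0],"spin":0},{"slide":[-0.049,-0.064,0],"spin":0},{"slide":[-0.049,-0.064,0],"spin":0},{"slide":[-0.049,-0.064,0],"spin":0},{"slide":[-0.049,-0.064,0],"spin":0},{"slide":[0,0,0],"spin":0},{"slide":[0,0,0],"spin":0},{"slide":[0,0,0],"spin":0}]}}

```text
t: 1.97
eef_pos: [403.7, 273.8, 244.6]
tcp_rot: [3.141, -0.0, 3.126]
ft_force: [1.0, 0.1, -1.0]
opening: 0.999
grip_force: 0.0
```

```bash
python3 - <<'E'
from h import *
s=cam("scene")["color"][:,:,::-1].copy();print(state()["eef_pos"])
for n in("scene","top"): print(n,proj(n,state()["eef_pos"]).round(1), proj(n,[404,274,167]).round(1))
a=cv2.resize(s[70:175,300:405],(560,560),interpolation=cv2.INTER_CUBIC)
cv2.imwrite("pics/above.png",a)
E
```

```text
[403.45064503 274.19372202 244.62424447]
scene [352.9  98.8] [351.1 121.6]
top [210.3 260.6] [217.3 261.6]
```

View pics/above.png

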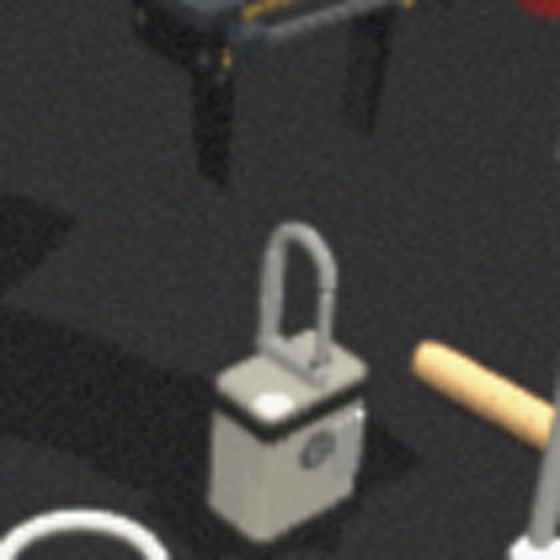

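The fingertips at crop (216,180) and (362,135) straddle the hook spine. The midpoint projects onto the spine, so I'll descend and grasp.

{"name": "carry_out", "arguments": {"moves": [{"slide":[0,0,0.04],"spin":0},{"slide":[0,0,0.04],"spin":0},{"slide":[0,0,0.04],"spin":0},{"slide":[0,0,0.04],"spin":0},{"slide":[0,0,0.04],"spin":0},{"slide":[0,0,0.04],"spin":0},{"slide":[0,0,0],"spin":0},{"slide":[0,0,0],"spin":0}]}}

```text
t: 2.73
eef_pos: [403.3, 274.3, 148.5]
tcp_rot: [-3.141, -0.001, 3.128]
ft_force: [1.2, 0.2, 0.5]
opening: 0.997
grip_force: 0.0
```

{"name": "carry_out", "arguments": {"moves": [{"slide":[0,0,0],"spin":0},{"slide":[0,0,0],"spin":0},{"slide":[0,0,0],"spin":0},{"slide":[0,0,0],"spin":0},{"slide":[0,0,0],"spin":0},{"slide":[0,0,0],"spin":0},{"slide":[0,0,0],"spin":0},{"slide":[0,0,0],"spin":0},{"slide":[0,0,0],"spin":0},{"slide":[0,0,0],"spin":0},{"slide":[0,0,0],"spin":0},{"slide":[0,0,0],"spin":0}], "hand": 1}}

```text
t: 3.73
eef_pos: [403.9, 273.7, 148.6]
tcp_rot: [3.141, 0.0, 3.127]
ft_force: [0.0, 0.4, -1.3]
opening: 0.217
grip_force: 0.0
```

{"name": "carry_out", "arguments": {"moves": [{"slide":[0,0,0],"spin":0},{"slide":[0,0,0],"spin":0},{"slide":[0,0,0],"spin":0},{"slide":[0,0,0],"spin":0},{"slide":[0,0,0],"spin":0},{"slide":[0,0,0],"spin":0}]}}

```text
t: 4.23
eef_pos: [403.8, 273.7, 148.5]
tcp_rot: [-3.142, -0.0, 3.127]
ft_force: [-0.3, 0.0, -3.1]
opening: 0.1
grip_force: 30.0
```

{"name": "carry_out", "arguments": {"moves": [{"slide":[0,0,-0.005],"spin":0},{"slide":[0,0,-0.015],"spin":0},{"slide":[0,0,-0.025],"spin":0},{"slide":[0,0,-0.03],"spin":0},{"slide":[0,0,-0.035],"spin":0},{"slide":[0,0,-0.035],"spin":0},{"slide":[0,0,-0.03],"spin":0},{"slide":[0,0,-0.02],"spin":0},{"slide":[0,0,-0.015],"spin":0},{"slide":[0,0,0],"spin":0},{"slide":[0,0,0],"spin":0}]}}

```text
t: 5.15
eef_pos: [403.8, 273.7, 232.5]
tcp_rot: [3.142, -0.0, 3.127]
ft_force: [-0.2, -0.7, -4.0]
opening: 0.105
grip_force: 30.0
```

```bash
python3 - <<'E'
from h import *
s=cam("scene")["color"][:,:,::-1].copy();print(state()["eef_pos"],state()["ft_force"],state()["moment"])
x,y=proj("scene",state()["eef_pos"]).astype(int)
print(x,y);a=cv2.resize(s[y-45:y+45,x-45:x+45],(540,540),interpolation=cv2.INTER_CUBIC)
cv2.imwrite("pics/lift.png",a)
E
```

```text
[403.66966907 273.57974564 232.19155533] [-0.29870245  0.55884402 -3.60795021] [0.02149681 0.07163641 0.00742057]
352 102
```

View pics/lift.png

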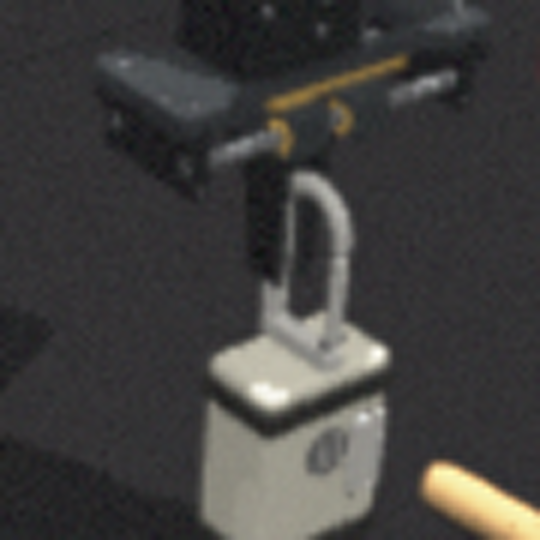

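It is lifted and upright: the hook spine is in the fingers, with the gate at crop (340,255) facing the stand. I'll turn it to the stand's heading and carry it over.

{"name": "carry_out", "arguments": {"moves": [{"slide":[0,0,0],"spin":-0.075},{"slide":[0,0,0],"spin":-0.075},{"slide":[0,0,0],"spin":-0.075},{"slide":[0,0,0],"spin":-0.075},{"slide":[0,0,0],"spin":-0.075},{"slide":[0,0,0],"spin":-0.075},{"slide":[0,-0.01,0],"spin":-0.075},{"slide":[0,-0.02,0],"spin":0},{"slide":[0,-0.03,0],"spin":0},{"slide":[0,-0.04,0],"spin":0},{"slide":[0,-0.05,0],"spin":0},{"slide":[0,-0.05,0],"spin":0}]}}

```text
t: 6.2
eef_pos: [424.4, 194.8, 232.3]
tcp_rot: [-3.141, -0.001, -2.883]
ft_force: [0.3, 0.7, -4.2]
opening: 0.102
grip_force: 30.0
```

{"name": "carry_out", "arguments": {"moves": [{"slide":[-0.01,-0.05,0],"spin":0},{"slide":[-0.01,-0.05,0],"spin":0},{"slide":[-0.01,-0.05,0],"spin":0},{"slide":[-0.01,-0.05,0],"spin":0},{"slide":[-0.01,-0.05,0],"spin":0},{"slide":[-0.01,-0.05,0],"spin":0},{"slide":[-0.01,-0.05,0],"spin":0},{"slide":[-0.01,-0.05,0],"spin":0},{"slide":[0,-0.05,0],"spin":0},{"slide":[0,-0.04,0],"spin":0},{"slide":[0,-0.03,0],"spin":0},{"slide":[0,-0.02,0],"spin":0}]}}

```text
t: 7.2
eef_pos: [510.7, -5.9, 232.3]
tcp_rot: [3.142, -0.0, -2.884]
ft_force: [0.3, -0.4, -4.0]
opening: 0.108
grip_force: 30.0
```

{"name": "carry_out", "arguments": {"moves": [{"slide":[0,-0.01,0],"spin":0},{"slide":[0,0,0],"spin":0},{"slide":[0,0,0],"spin":0},{"slide":[0,0,0],"spin":0},{"slide":[0,0,0],"spin":0}]}}

```text
t: 7.62
eef_pos: [511.6, -7.4, 232.7]
tcp_rot: [3.141, 0.0, -2.881]
ft_force: [-0.4, -0.4, -3.3]
opening: 0.102
grip_force: 30.0
```

```bash
python3 - <<'E'
from h import *
st=state();print(st["eef_pos"],st["tcp_rot"],st["ft_force"])
s=cam("scene")["color"][:,:,::-1];t=cam("top")["color"][:,:,::-1]
x,y=proj("scene",[570,-40,230]).astype(int);u,v=proj("top",[590,-40,250]).astype(int);print(x,y,u,v)
a=np.hstack([cv2.resize(i,(400,400),interpolation=cv2.INTER_CUBIC)for i in(s[y-40:y+40,x-40:x+40],t[v-40:v+40,u-40:u+40])])
cv2.imwrite("pics/stand.png",a)
E
```

```text
[511.6082454   -7.41009386 232.66628908] [ 3.14143338e+00  8.77041242e-05 -2.88091804e+00] [-0.43507437 -0.35228881 -3.25173963]
295 173 346 179
```

View pics/stand.png

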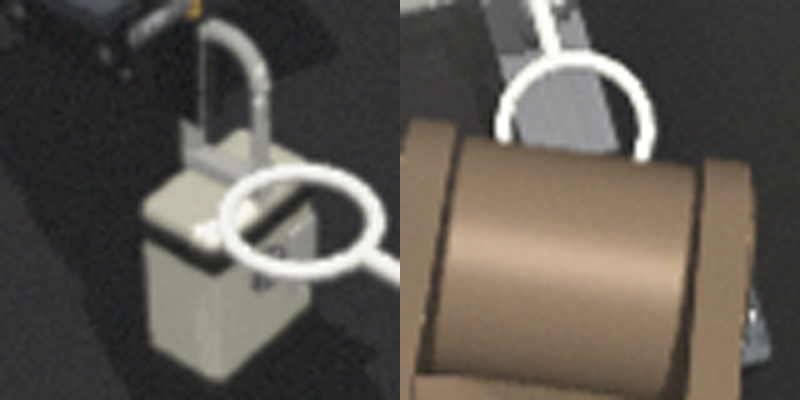

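The scene crop shows the hook at (235,100) still short of the ring, whose ellipse is centred near (302,222). The arm hides the hook in the top view. I'll shift sideways to the ring's centre line.

{"name": "carry_out", "arguments": {"moves": [{"slide":[0,-0.01,-0.001],"spin":0},{"slide":[0,-0.02,-0.001],"spin":0},{"slide":[0,-0.03,-0.001],"spin":0},{"slide":[0,-0.03,0],"spin":0},{"slide":[0,-0.02,0],"spin":0},{"slide":[0,-0.006,0],"spin":0},{"slide":[0,0,0],"spin":0},{"slide":[0,0,0],"spin":0},{"slide":[0,0,0],"spin":0},{"slide":[0,0,0],"spin":0}]}}

```text
t: 8.55
eef_pos: [523.6, -52.5, 233.8]
tcp_rot: [3.141, 0.0, -2.881]
ft_force: [-0.4, 0.2, -4.4]
opening: 0.103
grip_force: 30.0
```

```bash
python3 - <<'E'
from h import *
st=state();print(st["eef_pos"],st["ft_force"])
s=cam("scene")["color"][:,:,::-1]
x,y=295,173;T=st["eef_pos"];u=np.array([.966,.258,0])
for nm,P in(("nose",T+43*u+[0,0,30]),("pin",T+43*u+[0,0,-17]),("front wire",[593.2,-33.8,253])): print(nm,((proj("scene",P)-[x-40,y-40]+.5)*7).round())
cv2.imwrite("pics/pre.png",cv2.resize(s[y-40:y+40,x-40:x+40],(560,560),interpolation=cv2.INTER_CUBIC))
E
```

```text
[523.58169565 -52.54943252 233.84105012] [-0.38193862  0.2318601  -4.42429208]
nose [270. 203.]
pin [274. 312.]
front wire [339. 266.]
```

View pics/pre.png

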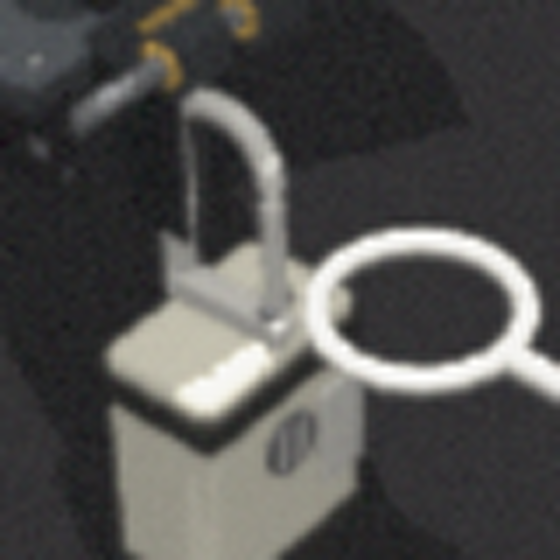

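```bash
python3 - <<'E'
from h import *
T=np.array([523.6,-52.5,233.8]);u=np.array([.966,.258,0]);v=np.array([-.258,.966,0]);O=T+21.5*u-[0,0,148.5]
P=lambda x,y,z:((proj("scene",O+x*u+y*v+[0,0,z])-[255,133]+.5)*7).round()
for nm,a in dict(bowtop=(0,0,209),bowouter=(0,-5,205),nosetip=(21.5,0,178.5),pin=(21.5,0,131),cornear=(25,-40,115),corleft=(-25,-40,115),corright=(25,40,115),botnear=(25,-40,0)).items(): print(nm,P(*a))
E
```

```text
bowtop [217. 103.]
bowouter [207. 120.]
nosetip [270. 204.]
pin [274. 313.]
cornear [204. 415.]
corleft [ 95. 351.]
corright [359. 294.]
botnear [219. 647.]
```

{"name": "carry_out", "arguments": {"moves": [{"slide":[-0.005,0,0],"spin":0},{"slide":[-0.01,0,0],"spin":0},{"slide":[-0.01,0,0],"spin":0},{"slide":[-0.005,0,0],"spin":0},{"slide":[0,0,0],"spin":0},{"slide":[0,0,0],"spin":0},{"slide":[0,0,0],"spin":0}]}}

```text
t: 9.23
eef_pos: [535.2, -49.8, 233.7]
tcp_rot: [3.141, -0.0, -2.882]
ft_force: [-0.8, 0.4, -4.0]
opening: 0.104
grip_force: 30.0
```

{"name": "carry_out", "arguments": {"moves": [{"slide":[-0.0025,0,0],"spin":0},{"slide":[-0.0025,0,0],"spin":0},{"slide":[-0.0025,0,0],"spin":0},{"slide":[-0.0025,0,0],"spin":0},{"slide":[0,0,0],"spin":0},{"slide":[0,0,0],"spin":0}]}}

```text
t: 9.73
eef_pos: [539.2, -48.8, 233.8]
tcp_rot: [3.142, 0.0, -2.882]
ft_force: [0.7, -0.1, -3.7]
opening: 0.107
grip_force: 30.0
```

{"name": "carry_out", "arguments": {"moves": [{"slide":[-0.0025,0,0],"spin":0},{"slide":[-0.0025,0,0],"spin":0},{"slide":[-0.0025,0,0],"spin":0},{"slide":[0,0,0],"spin":0},{"slide":[0,0,0],"spin":0},{"slide":[0,0,0],"spin":0}]}}

```text
t: 10.23
eef_pos: [542.0, -48.0, 233.8]
tcp_rot: [3.141, -0.0, -2.882]
ft_force: [-0.2, -0.4, -3.4]
opening: 0.098
grip_force: 30.0
```

{"name": "carry_out", "arguments": {"moves": [{"slide":[-0.0025,0,0],"spin":0},{"slide":[-0.0025,0,0],"spin":0},{"slide":[0,0,0],"spin":0},{"slide":[0,0,0],"spin":0},{"slide":[0,0,0],"spin":0}]}}

```text
t: 10.65
eef_pos: [544.0, -47.5, 233.8]
tcp_rot: [3.142, 0.0, -2.882]
ft_force: [-0.5, 1.0, -3.4]
opening: 0.105
grip_force: 30.0
```

{"name": "carry_out", "arguments": {"moves": [{"slide":[-0.0025,0,0],"spin":0},{"slide":[-0.0025,0,0],"spin":0},{"slide":[0,0,0],"spin":0},{"slide":[0,0,0],"spin":0},{"slide":[0,0,0],"spin":0}]}}

```text
t: 11.07
eef_pos: [545.6, -47.0, 233.7]
tcp_rot: [3.141, -0.001, -2.882]
ft_force: [-4.1, -1.3, -3.8]
opening: 0.101
grip_force: 30.0
```

{"name": "carry_out", "arguments": {"moves": [{"slide":[-0.0025,0,0],"spin":0},{"slide":[-0.0025,0,0],"spin":0},{"slide":[0,0,0],"spin":0},{"slide":[0,0,0],"spin":0},{"slide":[0,0,0],"spin":0}]}}

```text
t: 11.48
eef_pos: [547.8, -46.4, 233.7]
tcp_rot: [3.141, -0.0, -2.882]
ft_force: [-4.9, -0.9, -4.8]
opening: 0.102
grip_force: 30.0
```

{"name": "carry_out", "arguments": {"moves": [{"slide":[-0.0025,0,0],"spin":0},{"slide":[-0.0025,0,0],"spin":0},{"slide":[-0.0025,0,0],"spin":0},{"slide":[-0.0025,0,0],"spin":0},{"slide":[-0.0025,0,0],"spin":0},{"slide":[0,0,0],"spin":0},{"slide":[0,0,0],"spin":0}]}}

```text
t: 12.07
eef_pos: [552.6, -45.1, 233.8]
tcp_rot: [3.141, -0.0, -2.882]
ft_force: [-6.3, -2.0, -3.4]
opening: 0.101
grip_force: 30.0
```

{"name": "carry_out", "arguments": {"moves": [{"slide":[-0.0025,0,0],"spin":0},{"slide":[-0.0025,0,0],"spin":0},{"slide":[-0.0025,0,0],"spin":0},{"slide":[-0.0025,0,0],"spin":0},{"slide":[-0.0025,0,0],"spin":0},{"slide":[0,0,0],"spin":0},{"slide":[0,0,0],"spin":0}]}}

```text
t: 12.65
eef_pos: [557.3, -43.9, 233.7]
tcp_rot: [3.141, -0.001, -2.882]
ft_force: [-5.0, -1.8, -4.8]
opening: 0.104
grip_force: 30.0
```

{"name": "carry_out", "arguments": {"moves": [{"slide":[-0.0025,0,0],"spin":0},{"slide":[-0.0025,0,0],"spin":0},{"slide":[-0.0025,0,0],"spin":0},{"slide":[-0.0025,0,0],"spin":0},{"slide":[0,0,0],"spin":0},{"slide":[0,0,0],"spin":0}]}}

```text
t: 13.15
eef_pos: [561.1, -42.9, 233.5]
tcp_rot: [3.141, -0.001, -2.882]
ft_force: [-6.1, -1.5, -4.9]
opening: 0.1
grip_force: 30.0
```

{"name": "carry_out", "arguments": {"moves": [{"slide":[-0.0025,0,0],"spin":0},{"slide":[-0.002,0,0],"spin":0},{"slide":[0,0,0],"spin":0},{"slide":[0,0,0],"spin":0},{"slide":[0,0,0],"spin":0}]}}

```text
t: 13.57
eef_pos: [562.8, -42.4, 233.5]
tcp_rot: [3.141, -0.001, -2.882]
ft_force: [-4.7, -1.6, -4.6]
opening: 0.105
grip_force: 30.0
```

{"name": "carry_out", "arguments": {"moves": [{"slide":[0,0,0.004],"spin":0},{"slide":[0,0,0.004],"spin":0},{"slide":[0,0,0.004],"spin":0},{"slide":[0,0,0.004],"spin":0},{"slide":[0,0,0],"spin":0},{"slide":[0,0,0],"spin":0}]}}

```text
t: 14.07
eef_pos: [563.0, -42.4, 227.1]
tcp_rot: [3.141, -0.0, -2.882]
ft_force: [-3.7, -1.4, -6.7]
opening: 0.105
grip_force: 30.0
```

{"name": "carry_out", "arguments": {"moves": [{"slide":[0,0,0.004],"spin":0},{"slide":[0,0,0.004],"spin":0},{"slide":[0,0,0.004],"spin":0},{"slide":[0,0,0.004],"spin":0},{"slide":[0,0,0],"spin":0},{"slide":[0,0,0],"spin":0}]}}

```text
t: 14.57
eef_pos: [563.0, -42.3, 220.5]
tcp_rot: [3.141, -0.001, -2.882]
ft_force: [-1.0, -1.7, -11.0]
opening: 0.099
grip_force: 30.0
```

{"name": "carry_out", "arguments": {"moves": [{"slide":[0,0,0.003],"spin":0},{"slide":[0,0,0.003],"spin":0},{"slide":[0,0,0],"spin":0},{"slide":[0,0,0],"spin":0},{"slide":[0,0,0],"spin":0}]}}

```text
t: 14.98
eef_pos: [563.6, -42.4, 219.1]
tcp_rot: [-3.141, 0.002, -2.882]
ft_force: [-0.1, -0.3, -2.9]
opening: 0.104
grip_force: 30.0
```

{"name": "carry_out", "arguments": {"moves": [{"slide":[-0.003,0,0],"spin":0},{"slide":[-0.003,0,0],"spin":0},{"slide":[-0.003,0,0],"spin":0},{"slide":[-0.003,0,0],"spin":0},{"slide":[0,0,0],"spin":0},{"slide":[0,0,0],"spin":0},{"slide":[0,0,0],"spin":0}]}}

```text
t: 15.57
eef_pos: [567.8, -41.2, 218.6]
tcp_rot: [3.142, 0.0, -2.882]
ft_force: [-0.1, 0.4, -3.0]
opening: 0.1
grip_force: 30.0
```

```bash
python3 - <<'E'
from h import *
st=state();print(st["eef_pos"],st["tcp_rot"],st["ft_force"],st["moment"])
s=cam("scene")["color"][:,:,::-1]
x,y=305,173
T=st["eef_pos"];u=np.array([.966,.258,0])
for nm,P in(("nose",T+43*u+[0,0,30]),("pin",T+43*u+[0,0,-17]),("bowtop",T+21.5*u+[0,0,60.5])): print(nm,((proj("scene",P)-[x-30,y-35]+.5)*9).round())
cv2.imwrite("pics/in.png",cv2.resize(s[y-35:y+30,x-30:x+35],(585,585),interpolation=cv2.INTER_CUBIC))
E
```

```text
[567.76048996 -41.16954331 218.59345148] [ 3.14150264e+00  3.69521433e-05 -2.88171209e+00] [-0.10184829  0.38088081 -2.97228154] [-0.00860715  0.07996497  0.01215105]
nose [304. 338.]
pin [305. 475.]
bowtop [237. 208.]
```

View pics/in.png

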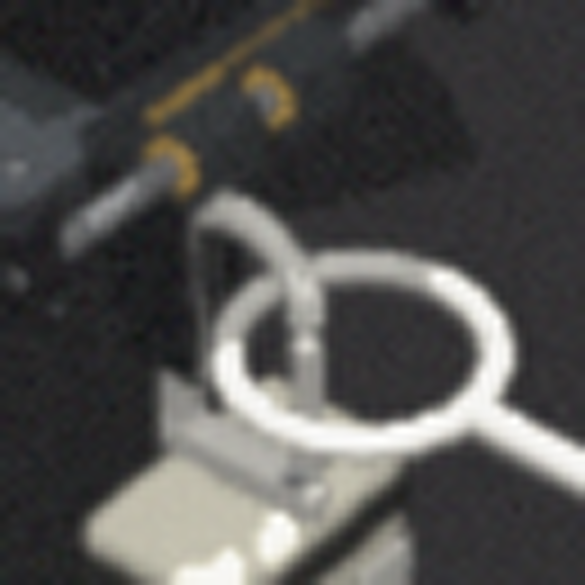

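The hook is threaded. The gate, with its tip at (303,345), is shut inside the ring, and the wire passes behind it. I'll centre the bow and lower it.

{"name": "carry_out", "arguments": {"moves": [{"slide":[-0.004,0,0.003],"spin":0},{"slide":[-0.004,0,0.004],"spin":0},{"slide":[-0.004,0,0.004],"spin":0},{"slide":[0,0,0.004],"spin":0},{"slide":[0,0,0.004],"spin":0},{"slide":[0,0,0.004],"spin":0},{"slide":[0,0,0],"spin":0},{"slide":[0,0,0],"spin":0}]}}

```text
t: 16.28
eef_pos: [572.3, -39.9, 209.3]
tcp_rot: [3.141, -0.0, -2.882]
ft_force: [0.2, -0.2, -2.9]
opening: 0.099
grip_force: 30.0
```

{"name": "carry_out", "arguments": {"moves": [{"slide":[0,0,0.0025],"spin":0},{"slide":[0,0,0.0025],"spin":0},{"slide":[0,0,0],"spin":0},{"slide":[0,0,0],"spin":0}]}}

```text
t: 16.62
eef_pos: [572.4, -39.9, 207.4]
tcp_rot: [3.141, 0.0, -2.882]
ft_force: [-0.5, 0.3, -3.1]
opening: 0.104
grip_force: 30.0
```

{"name": "carry_out", "arguments": {"moves": [{"slide":[0,0,0.0025],"spin":0},{"slide":[0,0,0],"spin":0},{"slide":[0,0,0],"spin":0}]}}

```text
t: 16.87
eef_pos: [572.4, -39.9, 206.4]
tcp_rot: [3.141, -0.0, -2.882]
ft_force: [0.1, -0.2, -3.3]
opening: 0.103
grip_force: 30.0
```

{"name": "carry_out", "arguments": {"moves": [{"slide":[0,0,0.0025],"spin":0},{"slide":[0,0,0],"spin":0},{"slide":[0,0,0],"spin":0}]}}

```text
t: 17.12
eef_pos: [572.4, -39.9, 205.4]
tcp_rot: [3.141, -0.0, -2.882]
ft_force: [-0.0, 0.5, -4.3]
opening: 0.1
grip_force: 30.0
```

{"name": "carry_out", "arguments": {"moves": [{"slide":[0,0,0.0025],"spin":0},{"slide":[0,0,0],"spin":0},{"slide":[0,0,0],"spin":0}]}}

```text
t: 17.37
eef_pos: [572.4, -39.9, 204.4]
tcp_rot: [3.141, -0.0, -2.882]
ft_force: [0.6, 0.3, -3.4]
opening: 0.106
grip_force: 30.0
```

{"name": "carry_out", "arguments": {"moves": [{"slide":[0,0,0.002],"spin":0},{"slide":[0,0,0],"spin":0},{"slide":[0,0,0],"spin":0}]}}

```text
t: 17.62
eef_pos: [572.4, -39.9, 203.6]
tcp_rot: [3.141, -0.0, -2.882]
ft_force: [0.3, 0.2, -3.5]
opening: 0.107
grip_force: 30.0
```

{"name": "carry_out", "arguments": {"moves": [{"slide":[0,0,0.002],"spin":0},{"slide":[0,0,0],"spin":0},{"slide":[0,0,0],"spin":0}]}}

```text
t: 17.87
eef_pos: [572.4, -39.9, 202.8]
tcp_rot: [3.142, 0.0, -2.882]
ft_force: [-0.6, -0.0, -3.3]
opening: 0.104
grip_force: 30.0
```

{"name": "carry_out", "arguments": {"moves": [{"slide":[0,0,0.002],"spin":0},{"slide":[0,0,0],"spin":0},{"slide":[0,0,0],"spin":0}]}}

```text
t: 18.12
eef_pos: [572.4, -39.9, 202.1]
tcp_rot: [3.142, 0.0, -2.882]
ft_force: [-0.3, -0.0, -2.4]
opening: 0.105
grip_force: 30.0
```

{"name": "carry_out", "arguments": {"moves": [{"slide":[0,0,0.002],"spin":0},{"slide":[0,0,0],"spin":0},{"slide":[0,0,0],"spin":0}]}}

```text
t: 18.37
eef_pos: [572.5, -39.9, 201.4]
tcp_rot: [-3.141, 0.0, -2.882]
ft_force: [-0.2, 1.2, -0.9]
opening: 0.102
grip_force: 30.0
```

{"name": "carry_out", "arguments": {"moves": [{"slide":[0,0,0.001],"spin":0},{"slide":[0,0,0],"spin":0},{"slide":[0,0,0],"spin":0}]}}

```text
t: 18.62
eef_pos: [572.5, -39.9, 201.1]
tcp_rot: [-3.141, 0.001, -2.882]
ft_force: [-0.7, -0.7, 1.6]
opening: 0.105
grip_force: 30.0
```

{"name": "carry_out", "arguments": {"moves": [{"slide":[0,0,0],"spin":0},{"slide":[0,0,0],"spin":0},{"slide":[0,0,0],"spin":0},{"slide":[0,0,0],"spin":0},{"slide":[0,0,0],"spin":0},{"slide":[0,0,0],"spin":0},{"slide":[0,0,0],"spin":0},{"slide":[0,0,0],"spin":0},{"slide":[0,0,0],"spin":0},{"slide":[0,0,0],"spin":0}], "hand": 0.5}}

```text
t: 19.45
eef_pos: [572.4, -40.0, 200.8]
tcp_rot: [3.142, 0.0, -2.882]
ft_force: [0.4, 0.3, 0.7]
opening: 0.501
grip_force: 0.0
```

{"name": "carry_out", "arguments": {"moves": [{"slide":[0,0,-0.01],"spin":0},{"slide":[0,0,-0.02],"spin":0},{"slide":[0,0,-0.03],"spin":0},{"slide":[0,0,-0.04],"spin":0},{"slide":[0,0,-0.05],"spin":0},{"slide":[0,0,-0.05],"spin":0},{"slide":[0,0,-0.04],"spin":0},{"slide":[0.04,0,0],"spin":0},{"slide":[0.07,0,0],"spin":0},{"slide":[0.07,0,0],"spin":0},{"slide":[0.05,0,0],"spin":0},{"slide":[0,0,0],"spin":0}]}}

```text
t: 20.45
eef_pos: [480.8, -64.0, 298.0]
tcp_rot: [-3.141, 0.0, -2.882]
ft_force: [0.5, -0.4, 0.3]
opening: 0.5
grip_force: 0.0
```

{"name": "carry_out", "arguments": {"moves": [{"slide":[0,0,0],"spin":0},{"slide":[0,0,0],"spin":0},{"slide":[0,0,0],"spin":0},{"slide":[0,0,0],"spin":0},{"slide":[0,0,0],"spin":0},{"slide":[0,0,0],"spin":0},{"slide":[0,0,0],"spin":0},{"slide":[0,0,0],"spin":0},{"slide":[0,0,0],"spin":0},{"slide":[0,0,0],"spin":0},{"slide":[0,0,0],"spin":0},{"slide":[0,0,0],"spin":0}]}}

```text
t: 21.45
eef_pos: [483.5, -63.6, 296.8]
tcp_rot: [3.142, 0.0, -2.882]
ft_force: [-0.2, -0.1, 0.9]
opening: 0.499
grip_force: 0.0
```

{"name": "carry_out", "arguments": {"moves": [{"slide":[0,0,0],"spin":0},{"slide":[0,0,0],"spin":0},{"slide":[0,0,0],"spin":0},{"slide":[0,0,0],"spin":0},{"slide":[0,0,0],"spin":0},{"slide":[0,0,0],"spin":0},{"slide":[0,0,0],"spin":0},{"slide":[0,0,0],"spin":0},{"slide":[0,0,0],"spin":0},{"slide":[0,0,0],"spin":0},{"slide":[0,0,0],"spin":0},{"slide":[0,0,0],"spin":0}]}}

```text
t: 22.45
eef_pos: [483.5, -63.6, 296.8]
tcp_rot: [3.142, 0.0, -2.882]
ft_force: [-0.4, 0.9, -0.7]
opening: 0.5
grip_force: 0.0
```

```bash
python3 - <<'E'
from h import *
s=read_camera("scene")["color"].astype(int)
b=s
import time
d=[]
for i in range(6):
    a=read_camera("scene")["color"].astype(int); d.append(np.abs(a-b)[140:240,270:350].mean().round(2)); b=a
print("motion",d)
cv2.imwrite("pics/end.png",cv2.resize(b[130:240,250:370,::-1].astype(np.uint8),(640,587),interpolation=cv2.INTER_CUBIC))
E
```

```text
motion [np.float64(2.36), np.float64(2.35), np.float64(2.35), np.float64(2.34), np.float64(2.34), np.float64(2.36)]
```

View pics/end.png

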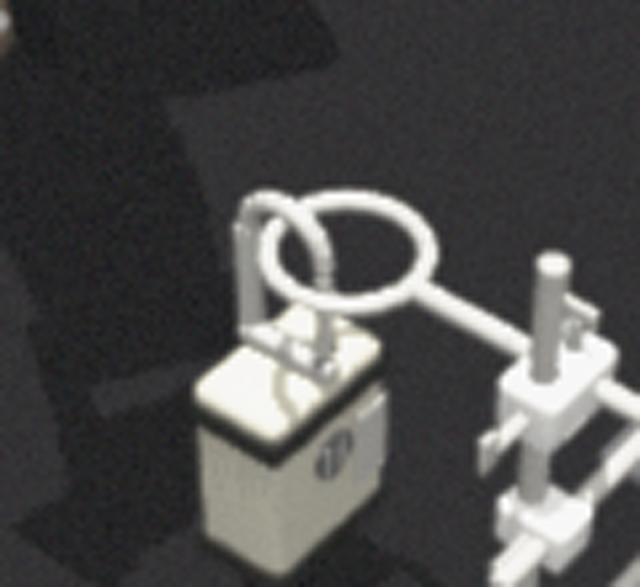

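The monitor hangs upright from the front wire: the bow is over the wire near (285,215) and the gate is shut inside the ring. I'll let it settle, check for swing numerically, then hand in.

{"name": "carry_out", "arguments": {"moves": [{"slide":[0,0,0],"spin":0},{"slide":[0,0,0],"spin":0},{"slide":[0,0,0],"spin":0},{"slide":[0,0,0],"spin":0},{"slide":[0,0,0],"spin":0},{"slide":[0,0,0],"spin":0},{"slide":[0,0,0],"spin":0},{"slide":[0,0,0],"spin":0},{"slide":[0,0,0],"spin":0},{"slide":[0,0,0],"spin":0},{"slide":[0,0,0],"spin":0},{"slide":[0,0,0],"spin":0}]}}

```text
t: 23.8
eef_pos: [483.5, -63.6, 296.8]
tcp_rot: [3.142, 0.0, -2.882]
ft_force: [-0.6, -0.1, 0.1]
opening: 0.504
grip_force: 0.0
```

{"name": "carry_out", "arguments": {"moves": [{"slide":[0,0,0],"spin":0},{"slide":[0,0,0],"spin":0},{"slide":[0,0,0],"spin":0},{"slide":[0,0,0],"spin":0},{"slide":[0,0,0],"spin":0},{"slide":[0,0,0],"spin":0},{"slide":[0,0,0],"spin":0},{"slide":[0,0,0],"spin":0},{"slide":[0,0,0],"spin":0},{"slide":[0,0,0],"spin":0},{"slide":[0,0,0],"spin":0},{"slide":[0,0,0],"spin":0}]}}

```text
t: 24.8
eef_pos: [483.5, -63.6, 296.8]
tcp_rot: [3.142, 0.0, -2.882]
ft_force: [0.7, 0.2, -0.3]
opening: 0.501
grip_force: 0.0
```

```bash
python3 - <<'E'
from h import *
from cell import job_done
p=[]
for i in range(16):
    g=read_camera("scene")["color"][195:242,280:330].min(2); m=cv2.moments((g>90).astype(np.uint8),True); p.append((m["m10"]/m["m00"],m["m01"]/m["m00"]))
p=np.array(p);r=np.ptp(p,axis=0);print("centroid range px over 0.8 s",r.round(2))
if r.max()<1: print(job_done())
E
```

```text
centroid range px over 0.8 s [0.09 0.05]
the job is handed in; nothing more can be done
None
```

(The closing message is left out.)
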